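Centre a tube carousel in its drive's free play and pin it

ROBOT

A 6-joint arm with a two-finger parallel gripper is mounted at the origin on the work surface. World frame = base frame: x ahead of the robot, y to its left, z up, the work surface at z = 0. Lengths are in m, angles in degrees, forces in N, time in s.
With the tool pointing down it reaches from about 0.25 to 0.725 m from the base axis. Payload 9.7 kg.
Tool frame: the origin (TCP) lies midway between the tips of the shut fingers; the grasp point (between the pads) lies bot.hold_point_z behind it (bot.hold_point_z is the distance from the TCP to the grasp point, in m); z points along the fingers, y is the line along which they close (so a half turn about z gives the same grasp; the last joint's range is limited). The gripper opens to 85 mm and grips with 20 to 120 N. Pads are 22 mm wide; open, the fingers measure 114 mm over their backs; the gripper's body (76 mm by 85 mm) begins 54 mm behind the grasp point. The pads swing forward as they close: fully open they stand 13 mm farther back than shut.
Start: joints at [-72.021, 4.979, 10.078, 95.1, 0, 90], TCP at [0.17, -0.523, 0.231] pointing down, gripper open.
Joint ranges: [-179.16, 179.16], [-48.56, 103.87], [-65.8, 70.77], [-126.05, 130.52], [-82.76, 87.17], [-180, 180]. Speed limits (degrees/s): [127.2, 127.2, 147.25, 180, 180, 180].

INTERFACE

Orientations are given as [roll, pitch, yaw] about the fixed x, y, z axes, in that order (R = Rz(yaw) Ry(pitch) Rx(roll)).
In Python, from workcell import bot, camera, camera_model, ticket gives the robot as it stands.
- The arm moves only by the tool send_rows, never from a script. Its argument "targets" is text: rows parted by semicolons, each of 5 numbers parted by spaces: the shift along the tool's x, y, z in mm, then the turn about the tool's z in degrees, then the closure in counts, from 0 (fully open) to 255 (shut). A call has 1 to 20 rows; each row is the pose to reach, as a shift and turn from the pose commanded when the call began, along the tool's axes at that moment; what a row does not reach only later rows make up. A row lasts 1/8 s, in which the tool goes at most 62.5 mm and 10.7 degrees, less where a joint would pass 70% of its speed; a pose out of reach is approached as far as the arm can. A call with a gripper value outside its range is refused whole. The fingers move at their own pace and stop on an object; "newtons" is the grip in N (left out, the last holds). Time passes only in rows, so rows that repeat a pose let the fingers close. It gives the time, the measured TCP pose, the force, the opening and the grip force at its end, in the units of the state.
- bot.get_obs(): the state, without advancing time (a new reading comes with each control period).
- camera(name): name is "scene" or "top" or "wrist"; returns the picture (400x640x3 uint8, blue, green, red); there is no depth.
- camera_model(name): a dict with "K" (3x3 intrinsics, pixels), "dist_coeffs" ([k1, k2, p1, p2, k3] as OpenCV has them; the pictures are not rectified), "pose" (4x4, takes a point from camera to world coordinates); the wrist camera has in their place "T_tool_cam" (4x4, takes a point from camera to tool coordinates, whose origin is the TCP and whose axes are the flange's). Camera axes: x right, y down, z forward; pixel columns grow to the right and rows downward; lengths in m; the calibration is good to about 2 mm. A picture is of the moment at which its call begins: read the wrist's pose just before it. camera_model takes no time and is no camera call.
- ticket.job_done(): hands the job in; it is judged then, once.
The state is a dict: "time": time; "q": joint angles; "qd": joint speeds; "joint_efforts": joint torques, N m; "ee_pos": TCP position; "tcp_rot": TCP orientation; "wrist_force": force on the tool from outside, world axes, zero at the start; "torque": the same for the moment, N m; "opening": finger opening in m; "grasp_force": force on a finger pad.
Only numpy, scipy, OpenCV 4.12 (cv2) and the standard library are available. Lean on these libraries where they do the work, as an engineer would, in place of code of your own. Each camera call takes 0.05 s, during which the arm holds its last target. There are 200 camera calls.

TASK

The sampler's tube carousel rocks on its drive and has to be locked to it. Turn the carousel gently clockwise (seen from above) until the drive resists, then back anticlockwise until it resists, set it midway between those two points, and put the locking pin from the wooden block through the hole in the carousel, fully home into the drive flange underneath. Don't force the carousel or the pin, and leave the other things where they stand.

Things in the scene. Friction and masses are not known exactly. Their poses are not given: they have to be found in the camera images.
- unit: White sampler unit fixed to the bench, 300 x 250 mm, 65 mm high; on it a round grey well (232 mm across, rim 92 mm up) in which the carousel turns. Origin on the bench under the carousel's vertical axis; x points to its far end, which carries a probe tower (190 mm high, far right) and a motor cover (103 mm high, far left), both over 120 mm from the axis.
- carousel: The carousel: round aluminium disc, 212 mm across, 10 mm thick (upper face 100 mm above the bench), with 24 tube places near its rim, seven holding stoppered tubes 55 mm high, a low black hub and the turning post. Origin on the bench under its axis, y towards the post. Under it, out of sight, two stops stand either side of the dog of the belt-driven drive flange: the gap between them is the free play.
- axis (a point): Point on the carousel's vertical turning axis, at the level of the disc's upper face (100 mm above the bench). Stays put.
- post (a point): Turning post: round black upright post, 16 mm thick, on the carousel 80 mm from the axis, standing 54 mm up from the disc. This point is on its centre line, 30 mm above the disc (130 mm above the bench). The carousel swings freely over an arc at the post of some 15 to 30 mm in all; past either end the belt drive resists like a spring, about 2 N per mm at the post. It stays where it is left. Over 15 N is forcing it.
- hole (a point): Middle of the mouth of the pin hole, in the upper face of the carousel (aluminium disc 212 mm across, 10 mm thick) 52 mm from the axis, opposite the post; 13 mm wide, chamfered. 4 mm under the disc, out of sight, turns the drive flange with a 12 mm chamfered hole at the same radius. The two holes line up only when the carousel is midway in its free play; the motor has stopped at an unknown angle.
- pin: Steel locking pin, 90 g, upright: shank 10 mm thick and 30 mm long with a chamfered tip, then a collar 22 mm wide and 6 mm high, then a round grip 16 mm thick and 40 mm high. Origin at the tip, z up along the pin. Home means the collar lies on the disc (tip 30 mm below its upper face); in a wrong place the shank stops on the flange with the collar 16 mm proud. Over 25 N on the pin is forcing it.
- block_hole (a point): Mouth of the hole in the wooden tool block (130 x 50 mm, 40 mm high, fixed) in which the pin stands at the start, its collar on the block. A driver with a thick black handle (24 mm), 118 mm high, stands 85 mm further along the block's length and stays there; the pin is the slimmer, lower one of bare steel.
- rack: Bystander: white tube rack 100 x 60 mm with stoppered tubes, 97 mm high; origin under its middle.
- diluent: Bystander: white bottle, 60 mm across, 130 mm high; origin under its middle.
- control_jar: Bystander: amber jar, 48 mm across, 65 mm high; origin under its middle.
- tray: Bystander: steel tray with lying tubes, 130 x 190 mm, 25 mm high; origin under its middle.
- label_roll: Bystander: roll of labels lying flat, 70 mm across, 30 mm high; origin under its middle.
- beaker: Bystander: clear beaker, 64 mm across, 75 mm high; origin under its middle.

How it is judged:
By the outcome, as a careful person would: the job done as asked, in the order asked, and still so for the second after the job is handed in, with the robot touching nothing.
It also fails if it takes over 67 s, if anything falls off the work surface, if the arm or the gripper's body presses on something with over 40 N, if the wrist force passes 120 N, or if a joint passes its speed limit or range.

## Working session

There is one attempt and no reset: what is moved stays moved. The work goes in short steps, Python scripts to look and compute and a tool call to move; the robot and the scene stay as the last step left them, time stands still between calls to the robot, and variables do not carry over. Pictures are saved under pics/ and viewed, at most 10 in all, crops included, and the job is handed in when it is done.

Besides the shell and the picture viewer there is one more tool, called after ">>>" by a JSON object that holds its "fn" and its "kwargs". send_rows: Moves the arm, as the interface text tells. Its arguments: {"type":"object","properties":{"targets":{"type":"string"},"newtons":{"type":"number"}},"required":["targets"]}

```bash
mkdir -p pics; python3 - <<'E'
from workcell import bot,camera,camera_model
import cv2,numpy as np
print(bot.get_obs(),bot.hold_point_z)
for n in("scene","top"):
    cv2.imwrite(f"pics/{n}0.png",camera(n)); m=camera_model(n); print(n,{k:np.round(v,4).tolist() for k,v in m.items()})
print(camera_model("wrist"))
E
```

```text
{'time': 0.0, 'q': array([-7.20215904e+01,  5.01165549e+00,  1.00334476e+01,  9.50988025e+01,
       -6.02405035e-04,  8.99994183e+01]), 'qd': array([-0.07691916,  0.04478311,  0.02816343,  0.08609328,  0.07371149,
        0.03445132]), 'joint_efforts': array([-1.13256135e-04, -5.20381165e+01,  4.64806831e+01,  1.60742638e-02,
       -3.34529989e-05, -1.52280808e-05]), 'ee_pos': array([ 0.16968864, -0.52292803,  0.23056872]), 'tcp_rot': array([-1.79922990e+02,  6.01622677e-04,  1.79789921e+01]), 'wrist_force': array([ 0.32990916, -0.36217758, -0.79849924]), 'torque': array([ 0.02629719, -0.00463401,  0.07528763]), 'grasp_force': 0.0, 'opening': 0.08520260439196142} 0.0187
scene {'K': [[411.2212, 0.0, 321.2172], [0.0, 411.2212, 198.0207], [0.0, 0.0, 1.0]], 'dist_coeffs': [0.0165, 0.0, 0.0, 0.0, 0.0], 'pose': [[0.7762, 0.5458, -0.3156, 0.9451], [0.6305, -0.6701, 0.3918, -0.469], [0.0024, -0.5031, -0.8642, 1.0948], [0.0, 0.0, 0.0, 1.0]]}
top {'K': [[408.3778, 0.0, 324.1468], [0.0, 408.3778, 204.6211], [0.0, 0.0, 1.0]], 'dist_coeffs': [-0.038, 0.0, 0.0, 0.0, 0.0], 'pose': [[-0.0245, -0.9974, 0.0672, 0.4948], [-0.9997, 0.0244, -0.0025, -0.047], [0.0008, -0.0672, -0.9977, 1.3571], [0.0, 0.0, 0.0, 1.0]]}
{'K': array([[293.9900569 ,   0.        , 318.0662788 ],
       [  0.        , 293.9900569 , 199.80718883],
       [  0.        ,   0.        ,   1.        ]]), 'dist_coeffs': array([-0.04082297,  0.        ,  0.        ,  0.        ,  0.        ]), 'T_tool_cam': array([[-1.53582773e-04, -9.59166602e-01, -2.82841662e-01,
         7.30061997e-02],
       [ 9.99999706e-01, -3.59630070e-04,  6.76570850e-04,
        -1.00823796e-03],
       [-7.50662530e-04, -2.82841475e-01,  9.59166376e-01,
        -1.42703940e-01],
       [ 0.00000000e+00,  0.00000000e+00,  0.00000000e+00,
         1.00000000e+00]])}
```

View pics/top0.png

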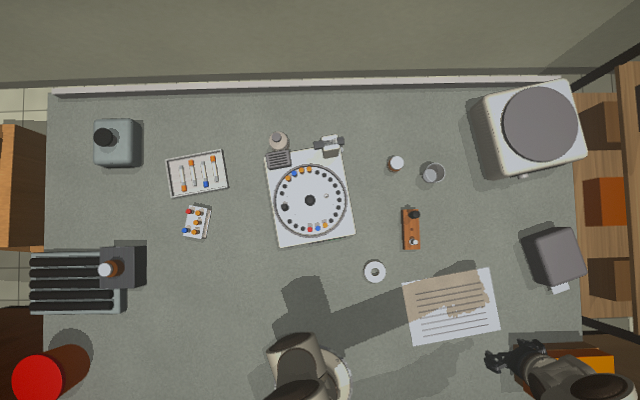

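View pics/scene0.png

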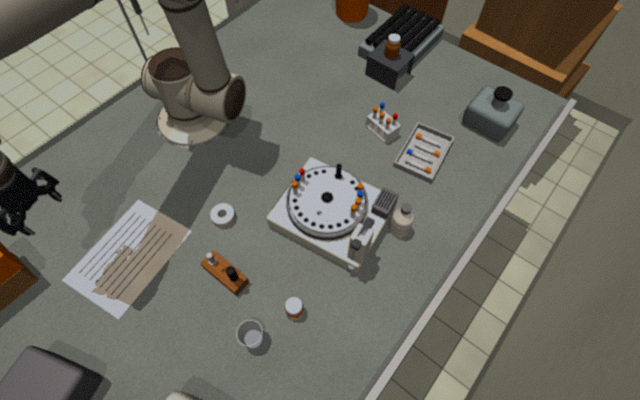

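The top view shows the unit around (310,200), with the post near (285,207), the hole near (326,196) and the block at (411,229). The pin is at the block's lower (near) end, the driver at the upper end. I'll enlarge both views.

```bash
python3 - <<'E'
import cv2
a=cv2.imread("pics/top0.png")[125:260,257:435]; cv2.imwrite("pics/topc.png",cv2.resize(a,None,fx=4.4,fy=4.4,interpolation=cv2.INTER_CUBIC))
a=cv2.imread("pics/scene0.png")[150:300,190:400]; cv2.imwrite("pics/scenec.png",cv2.resize(a,None,fx=3.8,fy=3.8,interpolation=cv2.INTER_CUBIC))
E
```

```text
(no output)
```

View pics/topc.png

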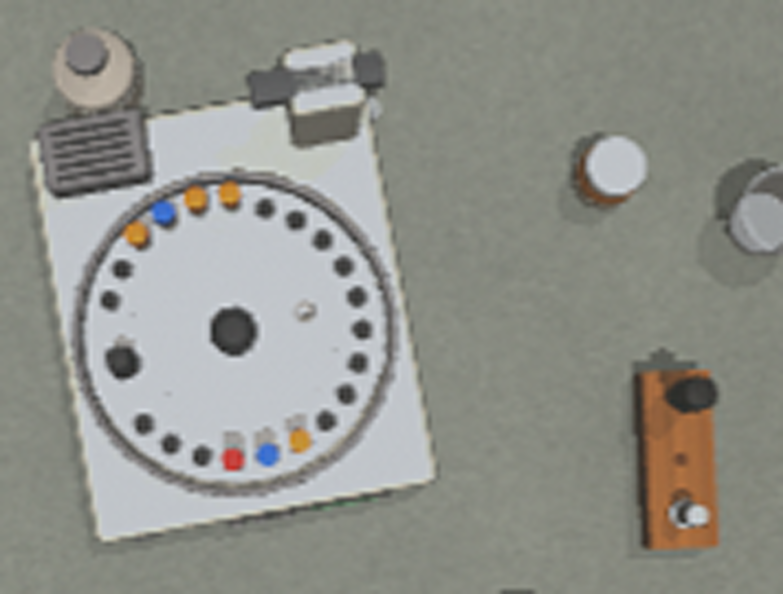

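View pics/scenec.png

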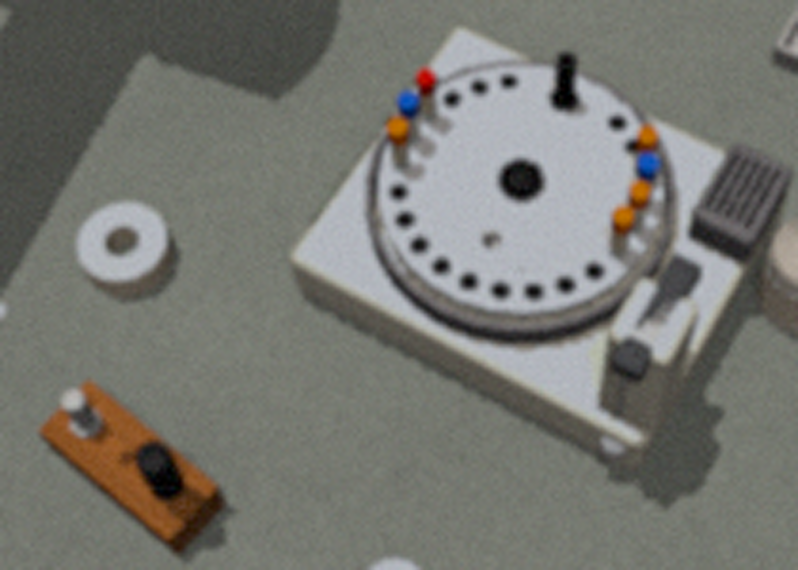

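Both crops agree. The hub is at (233,331), the post top at (123,360), the hole at (306,310), the pin top at (695,515) and the driver at (697,392), all in top-crop pixels.

```bash
cat > h.py <<'E'
import numpy as np,cv2
from workcell import bot,camera,camera_model
from scipy.spatial.transform import Rotation as R
def tool(o):
    T=np.eye(4);T[:3,:3]=R.from_euler('xyz',o['tcp_rot'],degrees=True).as_matrix();T[:3,3]=o['ee_pos'];return T
def ray(n,px,z,T=None):
    m=camera_model(n); P=m['pose'] if n!='wrist' else T@m['T_tool_cam']
    u=cv2.undistortPoints(np.array([[px]],float),m['K'],m['dist_coeffs'])[0,0]
    d=P[:3,:3]@[u[0],u[1],1]; c=P[:3,3]; return c+d*(z-c[2])/d[2]
E
python3 - <<'E'
from h import *
np.set_printoptions(precision=4,suppress=True)
P={'hub':(.105,(233,331),(521,178)),'post':(.154,(123,360),(567,60)),'hole':(.1,(306,310),(491,239)),'pin':(.086,(695,515),(72,397)),'driver':(.118,(697,391),(155,458)),'blockmid':(.04,(681,459),None)}
W={}
for k,(z,a,b) in P.items():
    A=ray('top',(257+(a[0]+.5)/4.4-.5,125+(a[1]+.5)/4.4-.5),z); B=ray('scene',(190+(b[0]+.5)/3.8-.5,150+(b[1]+.5)/3.8-.5),z) if b else A
    print(k,A[:2],B[:2]); W[k]=(A+B)[:2]/2
d=lambda a,b:(np.linalg.norm(W[a]-W[b]),np.degrees(np.arctan2(*(W[b]-W[a])[::-1])))
print(d('hub','post'),d('hub','hole'),d('pin','driver'),d('hole','post'))
E
```

```text
hub [ 0.5949 -0.0056] [ 0.5924 -0.0066]
post [0.5733 0.067 ] [0.5735 0.0697]
hole [ 0.6089 -0.057 ] [ 0.6058 -0.0578]
pin [ 0.4582 -0.3282] [ 0.4549 -0.3305]
driver [ 0.5445 -0.3258] [ 0.5442 -0.3302]
blockmid [ 0.498  -0.3296] [ 0.498  -0.3296]
(np.float64(0.0771917845828634), np.float64(105.24914357304009)) (np.float64(0.05308687704582734), np.float64(-75.10668198937087)) (np.float64(0.08778324637449436), np.float64(0.8847271516224352)) (np.float64(0.13027805505493714), np.float64(105.10414934041889))
```

```bash
cat >> h.py <<'E'
def shift(x,y,z,yaw):
    o=bot.get_obs();T=tool(o);s=T[:3,:3].T@(np.array([x,y,z])-T[:3,3])*1000
    t=-(yaw-o['tcp_rot'][2]+180)%360-180
    print('t',o['time'],'pose',np.round(o['ee_pos'],4),np.round(o['tcp_rot'],2),'F',np.round(o['wrist_force'],1),'shift',np.round(s,1),'turn',round((-(yaw-o['tcp_rot'][2])+180)%360-180,1))
E
python3 -c "
from h import *
shift(.5725,.0715,.235,105.2)"
```

```text
t 0.1 pose [ 0.1697 -0.523   0.2307] [-179.93   -0.     17.98] F [-0.2  1.3  0.6] shift [ 566.6 -441.1   -3.8] turn -87.2
```

>>> {"fn": "send_rows", "kwargs": {"targets": "283 -220 -4 -44 0;566 -441 -4 -87 110;566 -441 -4 -87 110;566 -441 -4 -87 110;566 -441 -4 -87 110;566 -441 -4 -87 110;566 -441 -4 -87 110;566 -441 -4 -87 110;566 -441 -4 -87 110;566 -441 -4 -87 110;566 -441 -4 -87 110;566 -441 -4 -87 110;566 -441 -4 -87 110;566 -441 -4 -87 110", "newtons": 20}}

```text
time: 1.85
ee_pos: [0.5716, 0.0706, 0.235]
tcp_rot: [-180.0, 0.0, 105.0]
wrist_force: [-0.2, 0.0, 0.6]
opening: 0.0483
grasp_force: 0.0
```

```bash
python3 -c "
from h import *
shift(.5725,.0715,.235,105.2);print(bot.get_obs()['q'],bot.get_obs()['opening'])
o=bot.get_obs();cv2.imwrite('pics/w1.png',camera('wrist'));np.save('w1.npy',tool(o))"
```

```text
t 1.85 pose [0.5716 0.0706 0.235 ] [-1.7995e+02  1.0000e-02  1.0498e+02] F [-0.2  0.   0.6] shift [0.7 1.1 0. ] turn -0.2
[ 7.04346613e+00  8.75568612e+00  1.46431836e+01  9.59352178e+01
 -1.20104973e-02  8.20656890e+01] 0.04831646408083275
```

View pics/w1.png

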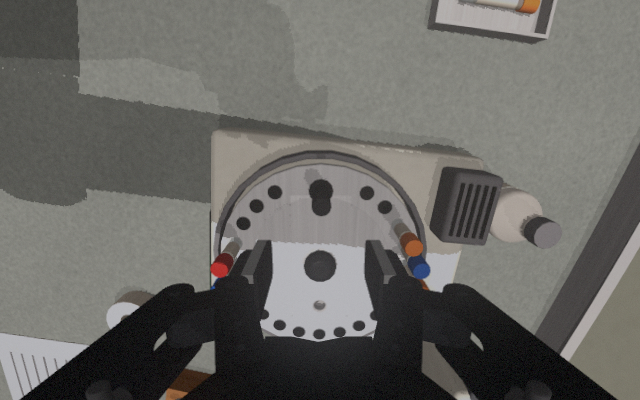

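The wrist view shows the post with its foot at (320,188) and its top at about (320,206), the hub at (320,266) and the hole at (320,305). All three are on the tool's centre plane.

```bash
python3 -c "
from h import *
T=np.load('w1.npy')
for n,p,z in(('post',(320.5,206),.154),('foot',(320.5,188),.1),('hub',(320,266),.105),('hole',(319.5,305),.1)): print(n,np.round(ray('wrist',p,z,T),4))
shift(.5725,.0715,.116,105)"
```

```text
post [0.574  0.0729 0.154 ]
foot [0.5741 0.0742 0.1   ]
hub [ 0.5949 -0.0054  0.105 ]
hole [ 0.6078 -0.0551  0.1   ]
t 1.9 pose [0.5716 0.0702 0.2354] [-1.7999e+02  1.0000e-02  1.0494e+02] F [0.6 0.2 0.2] shift [  1.    1.3 119.4] turn -0.1
```

>>> {"fn": "send_rows", "kwargs": {"targets": "2 2.5 50 0 110;2 2.5 90 0 110;2 2.5 119 0 110;2 2.5 119 0 110;2 2.5 119 0 150;2 2.5 119 0 255;2 2.5 119 0 255;2 2.5 119 0 255;2 2.5 119 0 255;2 2.5 119 0 255", "newtons": 20}}

```text
time: 3.15
ee_pos: [0.5747, 0.0735, 0.1181]
tcp_rot: [179.8, 0.0, 105.0]
wrist_force: [-0.1, -1.4, 6.9]
opening: 0.0153
grasp_force: 20.9
```

```bash
python3 -c "
from h import *
shift(.574,.073,.116,105);print(bot.get_obs()['opening'])
ax=np.array([.594,-.0055]);p=bot.get_obs()['ee_pos'][:2]-ax;r=np.hypot(*p);a=np.arctan2(p[1],p[0]);T=tool(bot.get_obs())
print(r*1000,np.degrees(a))
for s in range(-30,31,6):
    b=a+s/80; q=ax+80/80*r*np.array([np.cos(b),np.sin(b)]); d=T[:3,:3].T@np.r_[q-bot.get_obs()['ee_pos'][:2],0]*1000; print(s,np.round(d[:2],1),'turn',round(-np.degrees(s/80),1))"
```

```text
t 3.15 pose [0.5747 0.0735 0.1181] [1.7985e+02 5.0000e-02 1.0497e+02] F [-0.1 -1.4  6.9] shift [-0.3 -0.8  2.1] turn -0.0
0.015278663658144575
81.32373021699539 103.71896855743296
-30 [-6.3 29.7] turn 21.5
-24 [-4.2 23.9] turn 17.2
-18 [-2.4 18.1] turn 12.9
-12 [-1.2 12.1] turn 8.6
-6 [-0.4  6.1] turn 4.3
0 [0. 0.] turn -0.0
6 [-0.1 -6.1] turn -4.3
12 [ -0.6 -12.2] turn -8.6
18 [ -1.7 -18.2] turn -12.9
24 [ -3.1 -24.1] turn -17.2
30 [ -5.  -29.9] turn -21.5
```

>>> {"fn": "send_rows", "kwargs": {"targets": "0 2 0 1.4 255;-0.1 4 0 2.9 255;-0.1 4 0 2.9 255;-0.1 4 0 2.9 255"}}

```text
time: 3.65
ee_pos: [0.5788, 0.0744, 0.1182]
tcp_rot: [179.8, 0.1, 102.1]
wrist_force: [0.3, -2.5, 7.1]
opening: 0.0155
grasp_force: 20.9
```

```bash
cat >> h.py <<'E'
def arc(n=1):
    ax=np.array([.594,-.0055]);o=bot.get_obs();p=o['ee_pos'][:2]-ax;a=np.arctan2(p[1],p[0]);r=np.hypot(*p)
    f=o['wrist_force']; t=np.array([-np.sin(a),np.cos(a)]); print('t',o['time'],'r',round(r*1000,1),'az',round(np.degrees(a),2),'s',round(80*a,2),'Ft',round(f[:2]@t,2),'Fr',round(f[:2]@(p/r),2),'Fz',round(f[2],1),'Mz',round(o['torque'][2],2),'yaw-az',round(o['tcp_rot'][2]-np.degrees(a),2))
E
python3 -c "
from h import *
arc()"
```

```text
t 3.65 r 81.3 az 100.78 s 140.72 Ft 0.2 Fr -2.52 Fz 7.1 Mz -0.06 yaw-az 1.28
```

>>> {"fn": "send_rows", "kwargs": {"targets": "0 2 0 1.4 255;-0.1 4 0 2.9 255;-0.1 4 0 2.9 255;-0.1 4 0 2.9 255"}}

```text
time: 4.15
ee_pos: [0.5827, 0.075, 0.1181]
tcp_rot: [179.8, 0.1, 99.2]
wrist_force: [-0.1, -2.3, 7.2]
opening: 0.0154
grasp_force: 20.9
```

>>> {"fn": "send_rows", "kwargs": {"targets": "0 2 0 1.4 255;0 2 0 1.4 255;0 2 0 1.4 255"}}

```text
time: 4.53
ee_pos: [0.5847, 0.0753, 0.1181]
tcp_rot: [179.8, 0.1, 97.8]
wrist_force: [1.0, -2.7, 6.1]
opening: 0.0154
grasp_force: 20.9
```

>>> {"fn": "send_rows", "kwargs": {"targets": "0 1 0 0.7 255;-0.1 3 0 2.1 255;-0.1 3 0 2.1 255;-0.1 3 0 2.1 255"}}

```text
time: 5.03
ee_pos: [0.5877, 0.0756, 0.1182]
tcp_rot: [179.8, 0.0, 95.7]
wrist_force: [0.6, -2.9, 7.4]
opening: 0.0156
grasp_force: 20.9
```

>>> {"fn": "send_rows", "kwargs": {"targets": "0 1 0 0.7 255;-0.1 3 0 2.1 255;-0.1 3 0 2.1 255;-0.1 3 0 2.1 255"}}

```text
time: 5.52
ee_pos: [0.5907, 0.0758, 0.1181]
tcp_rot: [179.8, 0.0, 93.6]
wrist_force: [0.6, -2.6, 6.7]
opening: 0.0155
grasp_force: 20.9
```

>>> {"fn": "send_rows", "kwargs": {"targets": "0 1 0 0.7 255;-0.1 3 0 2.1 255;-0.1 3 0 2.1 255;-0.1 3 0 2.1 255"}}

```text
time: 6.02
ee_pos: [0.5937, 0.0758, 0.1181]
tcp_rot: [179.8, 0.0, 91.5]
wrist_force: [0.1, -4.1, 6.9]
opening: 0.0154
grasp_force: 20.9
```

```bash
python3 -c "
from h import *
arc()"
```

```text
t 6.025 r 81.3 az 90.24 s 126.0 Ft -0.04 Fr -4.08 Fz 6.9 Mz -0.03 yaw-az 1.22
```

>>> {"fn": "send_rows", "kwargs": {"targets": "-0.1 1 0 0.7 255;-0.4 3 0 2.1 255;-0.4 3 0 2.1 255;-0.4 3 0 2.1 255"}}

```text
time: 6.52
ee_pos: [0.5964, 0.0757, 0.1182]
tcp_rot: [179.8, 0.0, 89.4]
wrist_force: [-1.4, -1.5, 7.4]
opening: 0.0153
grasp_force: 20.9
```

>>> {"fn": "send_rows", "kwargs": {"targets": "-0.1 1 0 0.7 255;-0.3 3 0 2.1 255;-0.3 3 0 2.1 255;-0.3 3 0 2.1 255"}}

```text
time: 7.02
ee_pos: [0.5988, 0.0756, 0.1181]
tcp_rot: [179.9, -0.0, 87.3]
wrist_force: [-4.9, -0.3, 8.6]
opening: 0.0152
grasp_force: 21.0
```

>>> {"fn": "send_rows", "kwargs": {"targets": "0 1 0 0.7 255;-0.1 2 0 1.4 255;-0.1 2 0 1.4 255;-0.1 2 0 1.4 255"}}

```text
time: 7.52
ee_pos: [0.6003, 0.0755, 0.1181]
tcp_rot: [180.0, -0.0, 85.9]
wrist_force: [-6.7, -0.5, 9.6]
opening: 0.0153
grasp_force: 21.2
```

```bash
python3 -c "
from h import *
arc()"
```

```text
t 7.525 r 81.3 az 85.53 s 119.43 Ft 6.69 Fr -1.05 Fz 9.6 Mz 0.18 yaw-az 0.37
```

>>> {"fn": "send_rows", "kwargs": {"targets": "-0.1 -3 0 -2.15 255;-0.2 -6 0 -4.3 255;-0.5 -9 0 -6.5 255;-0.9 -12 0 -8.6 255;-1.4 -15 0 -10.8 255;-2 -18 0 -12.9 255;-2.8 -21 0 -15.1 255;-3.6 -23.9 0 -17.2 255;-3.6 -23.9 0 -17.2 255;-3.6 -23.9 0 -17.2 255"}}

```text
time: 8.78
ee_pos: [0.5772, 0.074, 0.1182]
tcp_rot: [179.8, -0.0, 103.1]
wrist_force: [0.6, 1.7, 7.1]
opening: 0.0157
grasp_force: 20.9
```

```bash
python3 -c "
from h import *
arc()"
```

```text
t 8.775 r 81.3 az 101.9 s 142.28 Ft -0.94 Fr 1.52 Fz 7.1 Mz 0.03 yaw-az 1.2
```

>>> {"fn": "send_rows", "kwargs": {"targets": "0 -1 0 -0.7 255;-0.1 -3 0 -2.1 255;-0.1 -3 0 -2.1 255;-0.1 -3 0 -2.1 255"}}

```text
time: 9.28
ee_pos: [0.5743, 0.0734, 0.1182]
tcp_rot: [179.8, -0.0, 105.2]
wrist_force: [-1.1, 2.6, 7.1]
opening: 0.0156
grasp_force: 20.9
```

>>> {"fn": "send_rows", "kwargs": {"targets": "0 -1 0 -0.7 255;-0.1 -3 0 -2.1 255;-0.1 -3 0 -2.1 255;-0.1 -3 0 -2.1 255"}}

```text
time: 9.78
ee_pos: [0.5716, 0.0726, 0.1181]
tcp_rot: [179.8, -0.0, 107.3]
wrist_force: [-0.6, 4.0, 6.9]
opening: 0.0153
grasp_force: 20.9
```

```bash
python3 -c "
from h import *
arc()"
```

```text
t 9.775 r 81.3 az 105.99 s 147.99 Ft -0.49 Fr 4.01 Fz 6.9 Mz -0.03 yaw-az 1.32
```

>>> {"fn": "send_rows", "kwargs": {"targets": "0.2 -1 0 -0.7 255;0.2 -2.5 0 -1.8 255;0.2 -2.5 0 -1.8 255;0.2 -2.5 0 -1.8 255"}}

```text
time: 10.28
ee_pos: [0.5697, 0.0721, 0.1182]
tcp_rot: [179.8, -0.0, 109.1]
wrist_force: [2.2, 3.8, 5.5]
opening: 0.0155
grasp_force: 20.9
```

```bash
python3 -c "
from h import *
arc()"
```

```text
t 10.275 r 81.3 az 107.42 s 149.99 Ft -3.22 Fr 2.96 Fz 5.5 Mz -0.12 yaw-az 1.67
```

>>> {"fn": "send_rows", "kwargs": {"targets": "0 -1 0 -0.7 255;-0.1 -3 0 -2.1 255;-0.1 -3 0 -2.1 255;-0.1 -3 0 -2.1 255"}}

```text
time: 10.78
ee_pos: [0.5675, 0.0713, 0.1182]
tcp_rot: [179.7, -0.0, 111.2]
wrist_force: [6.7, 5.5, 5.1]
opening: 0.0153
grasp_force: 21.0
```

```bash
python3 -c "
from h import *
arc()"
```

```text
t 10.775 r 81.2 az 109.01 s 152.21 Ft -8.13 Fr 3.04 Fz 5.1 Mz -0.04 yaw-az 2.19
```

>>> {"fn": "send_rows", "kwargs": {"targets": "0 3 0 2.1 255;0 6 0 4.5 255;-0.3 9 0 7 255;-0.7 12 0 9.5 255;-1.2 15 0 11.5 255;-1.4 16.6 0 12.8 255;-1.4 16.6 0 12.8 255;-1.4 16.6 0 12.8 255;-1.4 16.6 0 12.8 255"}}

```text
time: 11.9
ee_pos: [0.5829, 0.075, 0.1182]
tcp_rot: [179.8, 0.0, 98.4]
wrist_force: [2.5, 0.7, 5.7]
opening: 0.0157
grasp_force: 21.0
```

```bash
python3 -c "
from h import *
arc()"
```

```text
t 11.9 r 81.3 az 97.88 s 136.66 Ft -2.54 Fr 0.35 Fz 5.7 Mz 0.14 yaw-az 0.51
```

>>> {"fn": "send_rows", "kwargs": {"targets": "0 1 0 0.7 255;0 1 0 0.7 255;0 1 0 0.7 255"}}

```text
time: 12.28
ee_pos: [0.5838, 0.0751, 0.1181]
tcp_rot: [179.8, 0.0, 97.7]
wrist_force: [2.9, 0.1, 6.1]
opening: 0.0153
grasp_force: 21.0
```

```bash
python3 -c "
from h import *
arc()"
```

```text
t 12.275 r 81.3 az 97.19 s 135.7 Ft -2.85 Fr -0.29 Fz 6.1 Mz 0.19 yaw-az 0.49
```

>>> {"fn": "send_rows", "kwargs": {"targets": "0 0 0 0 110;0 0 0 0 110;0 0 0 0 110;0 0 -40 0 110;0 0 -90 0 110;0 0 -119 0 110;0 0 -119 0 110;0 0 -119 0 110"}}

```text
time: 13.28
ee_pos: [0.5824, 0.075, 0.2342]
tcp_rot: [-179.9, -0.0, 97.7]
wrist_force: [-0.5, -0.2, 0.2]
opening: 0.0482
grasp_force: 0.0
```

```bash
python3 -c "
from h import *
arc()
o=bot.get_obs();cv2.imwrite('pics/w2.png',cv2.resize(camera('wrist')[130:350,200:440],None,fx=2.7,fy=2.7,interpolation=cv2.INTER_CUBIC));np.save('w2.npy',tool(o))
shift(.456,-.329,.235,18)"
```

```text
t 13.275 r 81.3 az 98.22 s 137.14 Ft 0.49 Fr -0.15 Fz 0.2 Mz 0.01 yaw-az -0.54
t 13.325 pose [0.5822 0.075  0.2338] [-179.88    0.     97.68] F [-0.1 -0.9 -0.8] shift [-383.5 -179.    -0.8] turn 79.7
```

View pics/w2.png

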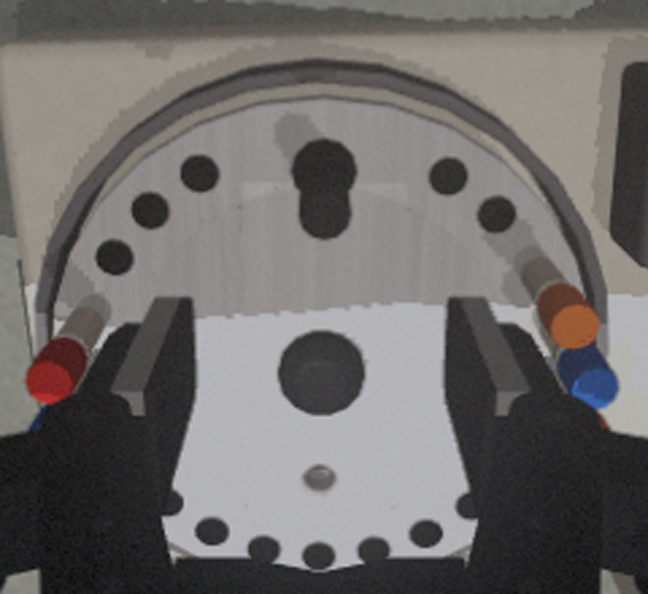

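The crop shows the post top at (326,212), the hub at (321,373) and the hole at (319,477). I'll work out the actual carousel angle from these.

```bash
python3 -c "
from h import *
T=np.load('w2.npy');ax=np.array([.594,-.0055])
W={}
for n,p,z in(('post',(326,212),.154),('hub',(321,373),.105),('hole',(319,477),.1)):
  p=(200+(p[0]+.5)/2.7-.5,130+(p[1]+.5)/2.7-.5); w=ray('wrist',p,z,T);W[n]=w[:2]; a=w[:2]-ax;print(n,np.round(w,4),np.hypot(*a),'az',np.degrees(np.arctan2(a[1],a[0])),'s',80*np.arctan2(a[1],a[0]))
for x,y in(('hub','post'),('hole','hub'),('hole','post')):
  d=W[y]-W[x];print(x,y,np.hypot(*d),np.degrees(np.arctan2(d[1],d[0])))
"
```

```text
post [0.585  0.0756 0.154 ] 0.08156706407945546 az 96.33233374581938 s 134.50531199956725
hub [ 0.5944 -0.005   0.105 ] 0.0006422507563639987 az 47.74455138045503 s 66.66396971812352
hole [ 0.6004 -0.0555  0.1   ] 0.05042924490651022 az -82.67169645666814 s -115.4314641102551
hub post 0.0811436629198052 96.67244351837932
hole hub 0.050847990282795935 96.77730929143162
hole post 0.13199160084567246 96.71284162886369
```

>>> {"fn": "send_rows", "kwargs": {"targets": "-190 -90 0 40 110;-383.5 -179 0 79.7 110;-383.5 -179 0 79.7 110;-383.5 -179 0 79.7 110;-383.5 -179 0 79.7 110;-383.5 -179 0 79.7 110;-383.5 -179 0 79.7 110;-383.5 -179 0 79.7 110;-383.5 -179 40 79.7 110;-383.5 -179 70 79.7 110;-383.5 -179 70 79.7 110;-383.5 -179 70 79.7 110"}}

```text
time: 14.82
ee_pos: [0.4565, -0.3289, 0.166]
tcp_rot: [180.0, -0.0, 18.0]
wrist_force: [-0.3, 0.5, 0.7]
opening: 0.0486
grasp_force: 0.0
```

```bash
python3 -c "
from h import *
o=bot.get_obs();cv2.imwrite('pics/w3.png',camera('wrist'));np.save('w3.npy',tool(o))
shift(.4565,-.3293,.0515,18)"
```

```text
t 14.875 pose [ 0.4567 -0.3291  0.1666] [ 1.7993e+02 -5.0000e-02  1.7990e+01] F [-0.9  0.6 -0.3] shift [ -0.4  -0.  115.1] turn -0.0
```

View pics/w3.png

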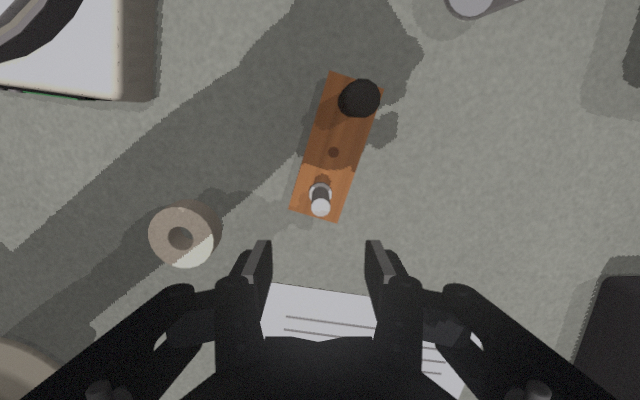

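The pin's top is at (321,208), centred between the fingers, and the driver is at (360,97), well clear.

```bash
python3 -c "
from h import *
T=np.load('w3.npy');w=ray('wrist',(320.5,208),.086,T);print(w);shift(w[0],w[1],.0515,18)"
```

```text
[ 0.45730642 -0.32983383  0.086     ]
t 14.875 pose [ 0.4567 -0.3291  0.1666] [ 1.7993e+02 -5.0000e-02  1.7990e+01] F [-0.9  0.6 -0.3] shift [  0.2   0.7 115.1] turn -0.0
```

>>> {"fn": "send_rows", "kwargs": {"targets": "0 0.5 50 0 110;0 0.5 90 0 110;0 0.5 114 0 110;0 0.5 114 0 110;0 0.5 114 0 150;0 0.5 114 0 255;0 0.5 114 0 255;0 0.5 114 0 255;0 0.5 114 0 255;0 0.5 114 0 255", "newtons": 40}}

```text
time: 16.12
ee_pos: [0.4574, -0.33, 0.0531]
tcp_rot: [179.9, -0.1, 18.0]
wrist_force: [-0.6, -0.2, 6.8]
opening: 0.0149
grasp_force: 38.9
```

>>> {"fn": "send_rows", "kwargs": {"targets": "0 0 -15 0 255;0 0 -45 0 255;0 0 -100 0 255;0 0 -160 0 255;0 0 -170 0 255;0 0 -170 0 255"}}

```text
time: 16.88
ee_pos: [0.4568, -0.3296, 0.2221]
tcp_rot: [179.9, -0.0, 18.0]
wrist_force: [-0.2, 0.1, -1.3]
opening: 0.0146
grasp_force: 39.3
```

```bash
python3 -c "
from h import *
print(bot.get_obs()['opening'])
shift(.6,-.0565,.21,18)"
```

```text
0.014582073691186243
t 16.875 pose [ 0.4568 -0.3296  0.2221] [ 1.7993e+02 -5.0000e-02  1.7980e+01] F [-0.2  0.1 -1.3] shift [ 220.5 -215.6   12.1] turn -0.0
```

>>> {"fn": "send_rows", "kwargs": {"targets": "60 -60 0 0 255;110 -108 0 0 255;165 -162 0 0 255;220.5 -215.5 0 0 255;220.5 -215.5 0 0 255;220.5 -215.5 0 0 255;220.5 -215.5 30 0 255;220.5 -215.5 57 0 255;220.5 -215.5 57 0 255;220.5 -215.5 57 0 255"}}

```text
time: 18.12
ee_pos: [0.5995, -0.0569, 0.1648]
tcp_rot: [180.0, 0.0, 17.9]
wrist_force: [-0.0, 1.0, -0.6]
opening: 0.0149
grasp_force: 39.3
```

```bash
python3 -c "
from h import *
o=bot.get_obs();im=camera('wrist');cv2.imwrite('pics/w4f.png',im);cv2.imwrite('pics/w4.png',cv2.resize(im[120:300,220:420],None,fx=3.3,fy=3.3,interpolation=cv2.INTER_CUBIC));np.save('w4.npy',tool(o))
shift(.6,-.0565,.165,18)"
```

```text
t 18.175 pose [ 0.5999 -0.0568  0.1653] [ 1.7998e+02 -5.0000e-02  1.7950e+01] F [ 0.8 -0.5 -0.9] shift [ 0.2 -0.3  0.3] turn -0.1
```

View pics/w4.png

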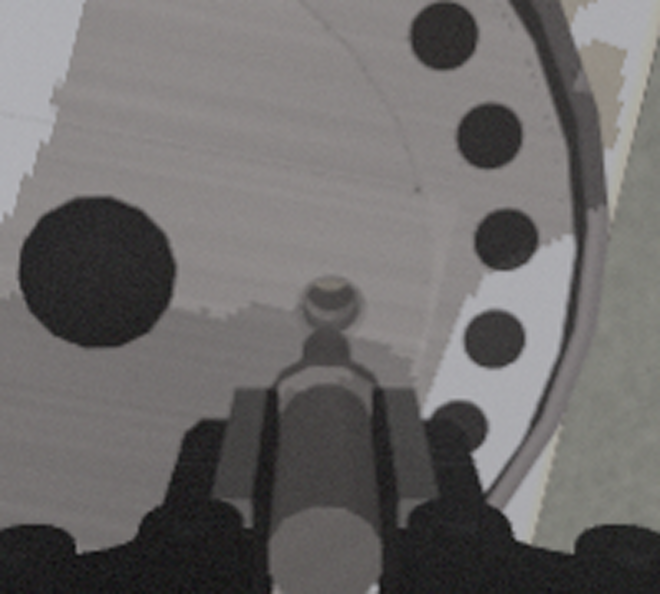

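The hole's mouth is centred at (331,302) in the crop. The pin's tip shows just in front of it at x≈327, with its far edge at y≈325.

```bash
python3 -c "
from h import *
T=np.load('w4.npy');g=lambda p:(220+(p[0]+.5)/3.3-.5,120+(p[1]+.5)/3.3-.5)
h=ray('wrist',g((331,302)),.1,T);print('hole',h)
zt=T[2,3]-.043
a=ray('wrist',g((327,325)),zt,T);print('tip far edge',a,'tcp',T[:3,3])
c=ray('wrist',g((325,552)),zt+.076,T);print('pin top',c)
for n,w in(('hole',h),('tipedge',a),('top',c)): print(n,T[:3,:3].T@(w-T[:3,3])*1000)
b=ray('wrist',g((97,272)),.105,T);print('hub',b)
d=b[:2]-h[:2];print(np.hypot(*d),np.degrees(np.arctan2(d[1],d[0])))
"
```

```text
hole [ 0.6025671  -0.05647946  0.1       ]
tip far edge [ 0.60457075 -0.05481274  0.12178618] tcp [ 0.59954697 -0.05688618  0.16478618]
pin top [ 0.60096704 -0.05547196  0.19778618]
hole [ 3.00450198  0.54200556 64.78591405]
tipedge [ 5.42217977 -0.42582066 42.99948967]
top [  1.78365616  -0.90713824 -33.00018626]
hub [ 0.5949824  -0.00513104  0.105     ]
0.051905566967559 98.40242289010057
```

>>> {"fn": "send_rows", "kwargs": {"targets": "1.5 1.1 0 0 255;1.5 1.1 12 0 255;1.5 1.1 18 0 255;1.5 1.1 20 0 255;1.5 1.1 22 0 255;1.5 1.1 24 0 255;1.5 1.1 26 0 255;1.5 1.1 26 0 255"}}

```text
time: 19.18
ee_pos: [0.6015, -0.057, 0.1382]
tcp_rot: [-180.0, 0.0, 18.0]
wrist_force: [0.3, -1.1, -0.4]
opening: 0.0148
grasp_force: 39.3
```

>>> {"fn": "send_rows", "kwargs": {"targets": "0 0 2 0 255;0 0 4 0 255;0 0 6 0 255;0 0 8 0 255;0 0 10 0 255;0 0 11 0 255;0 0 12 0 255;0 0 12 0 255"}}

```text
time: 20.18
ee_pos: [0.6015, -0.057, 0.1262]
tcp_rot: [-180.0, 0.0, 18.0]
wrist_force: [-0.4, -0.4, -0.7]
opening: 0.0146
grasp_force: 39.3
```

>>> {"fn": "send_rows", "kwargs": {"targets": "0 0 2 0 255;0 0 4 0 255;0 0 6 0 255;0 0 8 0 255;0 0 10 0 255;0 0 11 0 255;0 0 12 0 255;0 0 12 0 255"}}

```text
time: 21.18
ee_pos: [0.6015, -0.057, 0.1142]
tcp_rot: [-180.0, 0.0, 18.0]
wrist_force: [-0.3, -0.3, -0.6]
opening: 0.0148
grasp_force: 39.3
```

>>> {"fn": "send_rows", "kwargs": {"targets": "0 0 1 0 255;0 0 2 0 255;0 0 2 0 255"}}

```text
time: 21.55
ee_pos: [0.6017, -0.057, 0.1131]
tcp_rot: [180.0, -0.1, 18.0]
wrist_force: [-1.2, -0.4, 4.9]
opening: 0.0149
grasp_force: 40.0
```

>>> {"fn": "send_rows", "kwargs": {"targets": "0 0 1 0 255;0 0 1 0 110;0 0 1 0 110;0 0 1 0 110;0 0 1 0 110;0 0 -20 0 110;0 0 -60 0 110;0 0 -110 0 110;0 0 -110 0 110;0 0 -110 0 110"}}

```text
time: 22.8
ee_pos: [0.6016, -0.057, 0.2218]
tcp_rot: [-180.0, 0.0, 18.0]
wrist_force: [-0.5, -0.0, -0.5]
opening: 0.0485
grasp_force: 0.0
```

```bash
python3 -c "
from h import *
o=bot.get_obs();im=camera('wrist');im2=camera('scene')[150:300,190:400]
a=cv2.resize(im[100:320,200:440],(436,400),interpolation=cv2.INTER_CUBIC);b=cv2.resize(im2,(364,260),interpolation=cv2.INTER_CUBIC);b=cv2.copyMakeBorder(b,0,140,0,0,0)
cv2.imwrite('pics/f.png',np.hstack([a,b]));print(o['ee_pos'],o['wrist_force'])"
```

```text
[ 0.60159025 -0.05697341  0.22181632] [-0.53506072 -0.02543875 -0.48235681]
```

View pics/f.png

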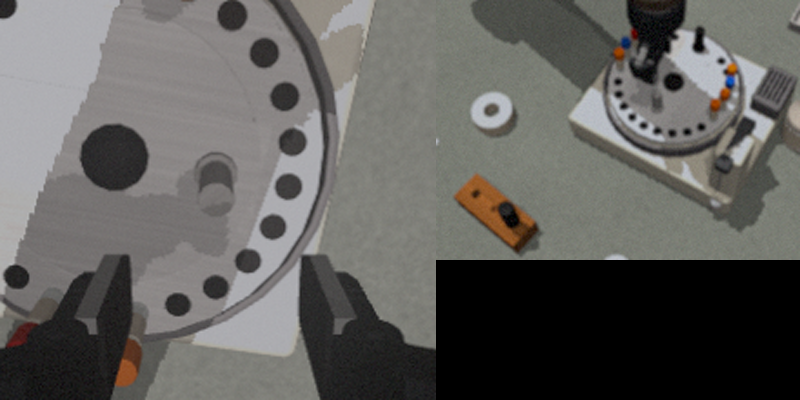

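The pin stands upright in the carousel with its collar on the disc, at (216,180) in the left view. The gripper is clear, and the block, driver and bystanders haven't moved.

```bash
python3 -c "
from workcell import ticket
print(ticket.job_done())"
```

```text
the job is handed in; nothing more can be done
None
```

I turned the carousel to both stops (clockwise first, under about 9 N at the post), set it midway, and put the pin in until its collar met the disc; then I handed the job in at about 23 s, verdict not shown.

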